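Load the bench spring tester to its set point

TASK

Press the hinged guard of the spring tester down until it has clicked past its catch and lies fully shut; only then take the bar handle and pull the spring-return slide out until its pointer stands tip to tip with the pointer of the rider clamped on the scale, never going more than a centimetre beyond it. Keep the slide there against its spring: the program finishes while the gripper still holds the handle. Do not shift the rider, and leave the things lying around the tester where they are.

Things in the scene. Friction and masses are not known exactly. Their poses are not given: they have to be found in the camera images.
- rig: spring tester, fixed, yaw within 0.35 rad. Origin on the worktop; +x runs from handle to guard hinge (slide pulls out along -x); +y is the side of the scale rail (y 65 to 87 mm, 40 high; rider 62 high). Grey base plate 10 mm thick, x -145 to 122, y -64 to 92 mm; aluminium spring trough x 0 to 115, y -50 to 50, 60 mm high
- guard (a joint): angle of the guard, a steel sheet lid on the trough: 0 = shut and level, grows as its front rises (rad). A stiff hinge (about 1 N at the tab) keeps it where it is left. The catch is felt below about 0.07 rad and takes about 5 to 8 N at the tab; from about 0.035 rad on it no longer resists: press on until level at 0, where it stays shut
- guard_hinge (a point): point on the guard's hinge axis (parallel to the rig's y), middle of its width, 61 mm above the worktop, 118 mm behind the rig's origin
- guard_tab (a point): middle of the upper face of the guard's front thumb tab (22 x 34 mm), 127 mm from the hinge axis and 4 mm above the plane through it; 65 mm above the worktop when shut
- draw (a joint): how far the slide is pulled out (m): 0 = home, stop at 0.070. Spring force 4.5 N at home plus 150 N/m, so 9 to 13 N at the rider's mark; it springs home when let go.
- pull_handle: bar handle on the slide, 16 mm thick, 94 long along the rig's y, joined at y -36 and +36 mm to 10 mm rods running back to the trough (60 mm free between). Origin at the bar's centre, 40 mm above the worktop, 30 above the base plate; axes as the rig's. At home 70 mm in front of the rig's origin, 40 mm clear of the guard's tab
- rider (a joint): where the rider is clamped on the scale (m, same direction and zero as draw): the pointers stand tip to tip when draw equals rider. It must not be moved.
- pointer_tip (a point): tip of the slide's dark pointer, which points along the rig's +y to the scale
- rider_tip (a point): tip of the rider's dark pointer, which points along the rig's -y to the slide; 3.5 mm from the other tip across when lined up
- marker: paint marker 17 x 130 mm lying to the right of the tester; bystander
- wrench_13: combination wrench 27 x 178 x 9 mm lying to the right of the tester; bystander
- bearing: ball bearing, 52 mm across, 15 mm high, lying left of the tester; bystander
- nut_m20: hexagon nut 29 x 33 x 16 mm left of the tester; bystander

How it is judged:
By the outcome, as a careful person would: the job done as asked, in the order asked, and still so for the second after the job is handed in, while the arm keeps its last pose, push and grip.
It also fails if it takes over 46 s, if anything falls off the work surface, if the arm or the gripper's body presses on something with over 40 N, if the wrist force passes 120 N, or if a joint passes its speed limit or range.

ROBOT

A 6-joint arm with a two-finger parallel gripper is mounted at the origin on a cart in front of the work surface, level with it; the furniture and walls round the work are solid. World frame = base frame: x ahead of the robot, y to its left, z up, the work surface at z = 0. Lengths are in m, angles in rad, forces in N, time in s.
With the tool pointing down it reaches from about 0.225 to 0.725 m from the base axis. Payload 3.1 kg.
Tool frame: the origin (TCP) lies between the finger pads; the fingertips stand 8 mm ahead of it and the grasp point (between the pads) lies 11 mm behind it (robot.tip_reach is the distance from the TCP to the fingertips, in m); z points along the fingers, y is the line along which they close (so a half turn about z gives the same grasp; the last joint's range is limited). The gripper opens to 85 mm and grips with 20 to 120 N. Pads are 22 mm wide; open, the fingers measure 114 mm over their backs; the gripper's body (76 mm by 85 mm) begins 54 mm behind the grasp point. The pads swing forward as they close: fully open they stand 13 mm farther back than shut.
Start: joints at [-1.395, 0.048, 0.099, 1.622, 0, 1.443], TCP at [0.157, -0.501, 0.239] pointing down, gripper open.
Joint ranges: [-2.91, 2.91], [-0.99, 1.94], [-1.21, 1.42], [-2.12, 2.29], [-1.49, 1.47], [-3.14, 3.14]. Speed limits (rad/s): [2.79, 2.79, 3.14, 3.14, 3.14, 3.14].

INTERFACE

Orientations are given as a 3x3 rotation matrix whose columns are the frame's x, y, z axes.
In Python, from rig import robot, vision, order, monitor gives the robot as it stands (robot), with the cameras (vision), the job (order) and the readings (monitor).
- The arm moves only by the tool drive_effector, called as name(argument=value, ...) on one line, values as JSON. Schema: {"type":"object","properties":{"plan":{"type":"object","properties":{"segments":{"type":"array","items":{"type":"array","items":{"type":"number"},"minItems":4,"maxItems":4},"minItems":1,"maxItems":8}},"additionalProperties":false,"required":["segments"]},"aperture":{"type":"number"},"only":{"type":"string"},"quiet":{"type":"boolean"},"lines":{"type":"string"}},"required":["plan"],"additionalProperties":false}. plan is an object whose key "segments" holds a list of rows, 1 to 8 of them, each of 4 numbers: dx, dy, dz in normalised numbers (1 is 0.5 m), then a turn about the tool's z in fractions of the full range, 1 being pi rad; each row shifts and turns the commanded pose from where the row before left it, along the tool's axes as they then stand; what a row does not reach is not made up. A row lasts 1/10 s, in which the tool goes at most 0.05 m and 0.15 rad, less where a joint would pass 70% of its speed; a pose out of reach is approached as far as the arm can. aperture is the finger opening in m, set as the call begins (left out keeps the last). The fingers move at their own pace and stop on an object; the grip force is fixed at half the most. Time passes only in rows, so rows that do not move let the fingers close. The tool returns the time, the measured TCP pose, the force, the opening and the grip force at its end. only (a regular expression) keeps the lines of the reply that match it, lines (a string "A,B") keeps lines A to B, and quiet returns only ok. No shift or turn number may pass 1 either way. Input that does not fit is refused with a message, and nothing moves.
- monitor.state(): the state, without advancing time (a new reading comes with each control period).
- vision.read_camera(name): name is "scene" or "side" or "wrist"; returns the picture (420x560x3 uint8, red, green, blue); there is no depth.
- vision.camera_info(name): a dict with "K" (3x3 intrinsics, pixels), "distortion" ([k1, k2, p1, p2, k3] as OpenCV has them; the pictures are not rectified), "view" (4x4, takes a point from world to camera coordinates). Camera axes: x right, y up, looking along -z (the intrinsics and any distortion apply to the point x, -y, -z); pixel columns grow to the right and rows downward; lengths in m; the calibration is good to about 2 mm. A picture is of the moment at which its call begins: read the wrist's pose just before it. camera_info takes no time and is no camera call; for the wrist camera it gives the pose at the moment of the call.
- order.close_job(): hands the job in; it is judged then, once.
The state is a dict: "clock": time; "qpos": joint angles; "qvel": joint speeds; "joint_torque": joint torques, N m; "position": TCP position; "ee_rot": TCP orientation; "ft_force": force on the tool from outside, world axes, zero at the start; "wrist_torque": the same for the moment, N m; "finger_gap": finger opening in m; "grasp_force": force on a finger pad.
Only numpy, scipy, OpenCV 4.12 (cv2) and the standard library are available. Lean on these libraries where they do the work, as an engineer would, in place of code of your own. Each camera call takes 0.05 s, during which the arm holds its last target. There are 200 camera calls.

## Working session

There is one attempt and no reset: what is moved stays moved. The work goes in short steps, Python scripts to look and compute and a tool call to move; the robot and the scene stay as the last step left them, time stands still between calls to the robot, and variables do not carry over. Pictures are saved under pics/ and viewed, at most 10 in all, crops included, and the job is handed in when it is done.

```bash
ls; mkdir -p pics; python3 - <<'E'
from rig import robot, vision, order, monitor
import cv2,numpy as np
s=monitor.state();print(s['clock'],s['position'],s['ee_rot'])
a=vision.read_camera("scene");b=vision.read_camera("side")
cv2.imwrite("pics/scene.png",a[:,:,::-1]);cv2.imwrite("pics/side.png",b[:,:,::-1])
for n in("scene","side"):
    i=vision.camera_info(n);print(n,i["K"],i["distortion"],np.round(i["view"],3))
E
```

```text
pics
rig.py
0.0 [ 0.15692297 -0.50039435  0.23808293] [[ 9.54204412e-01  2.99155049e-01 -4.43008932e-04]
 [ 2.99155248e-01 -9.54201581e-01  2.34108489e-03]
 [ 2.77627541e-04 -2.36640198e-03 -9.99997162e-01]]
scene [[411.03783863   0.         280.81388063]
 [  0.         411.03783863 213.7995722 ]
 [  0.           0.           1.        ]] [-0.02276494  0.          0.          0.          0.        ] [[-0.546 -0.837  0.025  0.363]
 [ 0.378 -0.22   0.899 -0.265]
 [-0.747  0.501  0.437 -0.47 ]
 [ 0.     0.     0.     1.   ]]
side [[510.78928193   0.         283.96683995]
 [  0.         510.78928193 217.844477  ]
 [  0.           0.           1.        ]] [-0.09958266  0.          0.          0.          0.        ] [[ 0.991 -0.132 -0.009 -0.561]
 [ 0.066  0.435  0.898 -0.125]
 [-0.114 -0.891  0.44  -1.08 ]
 [ 0.     0.     0.     1.   ]]
```

View pics/scene.png

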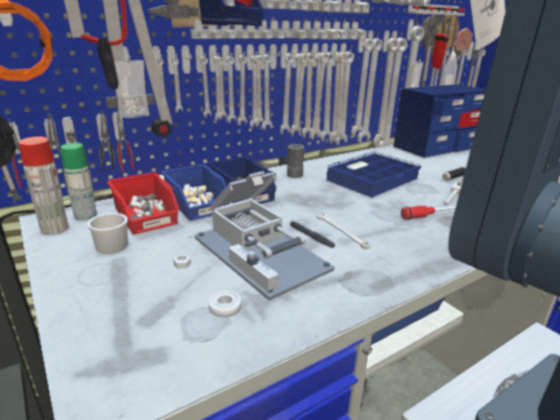

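View pics/side.png

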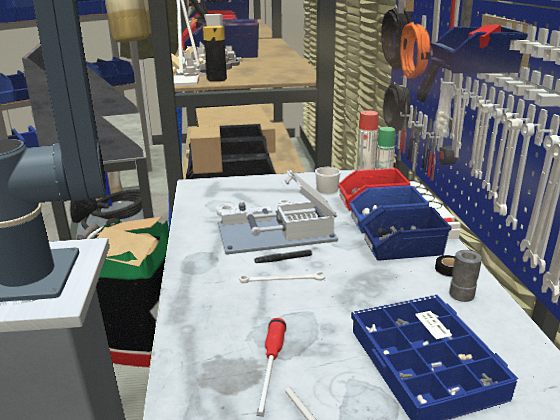

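The scene picture shows the rig with base-plate corners near (196,237), (271,292) and (332,266), and the guard raised. In the side view the plate spans (220–340, 205–252). I'll get a rough pose from these.

```bash
cat > h.py <<'E'
import numpy as np,cv2
from rig import robot, vision, order, monitor
def ray(info,px):
    V=np.array(info["view"]);u=cv2.undistortPoints(np.array([[px]],float),np.array(info["K"]),np.array(info["distortion"])).ravel()
    d=V[:3,:3].T@np.array([u[0],-u[1],-1.]);return -V[:3,:3].T@V[:3,3],d/np.linalg.norm(d)
def onz(info,px,z):
    c,d=ray(info,px);return c+d*(z-c[2])/d[2]
def tri(rs):
    A=sum(np.eye(3)-np.outer(d,d) for c,d in rs);b=sum((np.eye(3)-np.outer(d,d))@c for c,d in rs)
    p=np.linalg.solve(A,b);return p,[np.linalg.norm(np.cross(p-c,d)) for c,d in rs]
def proj(info,p):
    V=np.array(info["view"]);q=V[:3,:3]@np.array(p)+V[:3,3]
    return cv2.projectPoints(np.array([[q[0],-q[1],-q[2]]]),np.zeros(3),np.zeros(3),np.array(info["K"]),np.array(info["distortion"]))[0].ravel()
E
python3 - <<'E'
from h import *
np.set_printoptions(precision=4,suppress=True)
i=vision.camera_info("scene")
for p in[(196,237),(271,293),(332,266)]:print(onz(i,p,.01))
j=vision.camera_info("side")
for p in[(222,251),(339,240)]:print(onz(j,p,.01))
w=vision.camera_info("wrist");V=np.array(w["view"]);s=monitor.state()
print(w["K"],-V[:3,:3].T@V[:3,3]-s["position"]);print(V[:3,:3]@s["ee_rot"])
a=cv2.imread("pics/scene.png")[165:305,180:345];b=cv2.imread("pics/side.png")[160:300,205:355]
a=cv2.resize(a,None,fx=3.5,fy=3.5,interpolation=cv2.INTER_CUBIC)
b=cv2.resize(b,None,fx=5,fy=4.2,interpolation=cv2.INTER_CUBIC)
cv2.imwrite("pics/b.png",b[:600])
E
```

```text
[0.6707 0.209  0.01  ]
[0.4257 0.1761 0.01  ]
[0.4368 0.0336 0.01  ]
[0.4289 0.0299 0.01  ]
[0.7014 0.0414 0.01  ]
[[373.586    0.     276.1624]
 [  0.     373.586  203.584 ]
 [  0.       0.       1.    ]] [0.0786 0.0241 0.1346]
[[ 0.0008  1.      0.0006]
 [ 0.9464 -0.001   0.3231]
 [ 0.3231  0.0003 -0.9464]]
```

View pics/b.png

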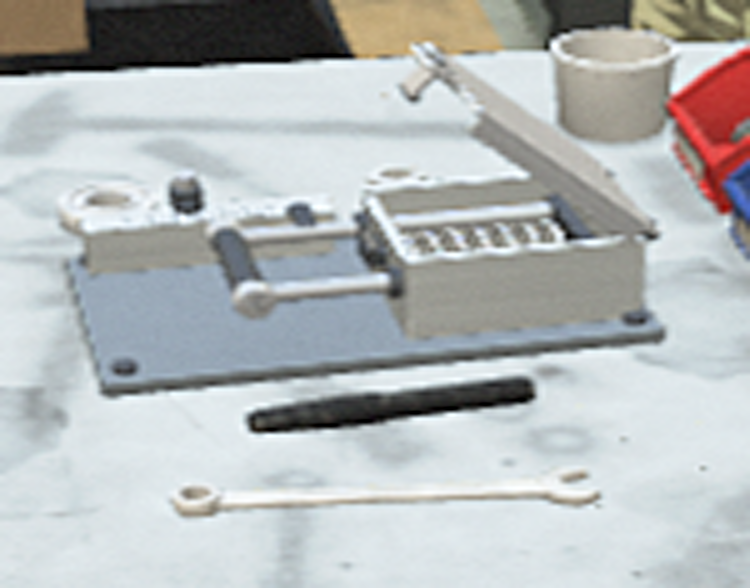

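Side crop: handle bar around crop (235,255), trough (400–645, 200–335), guard open about 0.6 rad with its tab at crop (420,75), rider on the rail with a dark knob at (185,190). Rough rig origin (0.573, 0.105), yaw about 0.06. I'll move the wrist camera over it.

Careful with the scale: shifts go in shares of 0.5 m and turns go in shares of pi rad. That gives: 0.0326 m / 0.5 = 0.0652, -0.0324 m / 0.5 = -0.0648.

drive_effector(plan={"segments": [[0.0652, -0.0648, 0, 0], [0.0652, -0.0648, 0, 0], [0.0652, -0.0648, 0, 0], [0.0652, -0.0648, 0, 0], [0.0652, -0.0648, 0, 0], [0.0652, -0.0648, 0, 0], [0.0652, -0.0648, 0, 0], [0.0652, -0.0648, 0, 0]]}, aperture=0)

```text
clock: 0.9
position: [0.3286, -0.1738, 0.2389]
ee_rot: [[0.954, 0.298, 0.0], [0.298, -0.954, 0.0], [0.0, -0.0, -1.0]]
ft_force: [1.0, -0.7, 0.3]
finger_gap: -0.0002
grasp_force: 0.0
```

drive_effector(plan={"segments": [[0.0652, -0.0648, 0, 0], [0.0652, -0.0648, 0, 0], [0.0652, -0.0648, 0, 0], [0.0652, -0.0648, 0, 0], [0.0652, -0.0648, 0, 0], [0.0652, -0.0648, 0, 0], [0.0652, -0.0648, 0, 0], [0.0652, -0.0648, 0, 0]]})

```text
clock: 1.7
position: [0.4999, 0.1517, 0.2387]
ee_rot: [[0.954, 0.3, -0.001], [0.3, -0.954, -0.0], [-0.001, 0.0, -1.0]]
ft_force: [1.6, -0.8, 0.1]
finger_gap: -0.0002
grasp_force: 0.0
```

drive_effector(plan={"segments": [[0, 0, 0, -0.0477], [0, 0, 0, -0.0477], [0, 0, 0, -0.0477], [0, 0, 0, -0.0477], [0, 0, 0, -0.0477], [0, 0, 0, -0.0477], [0, 0, 0, -0.0477], [0, 0, 0, -0.0477]]})

```text
clock: 2.5
position: [0.4993, 0.1497, 0.2386]
ee_rot: [[0.061, 0.998, -0.001], [0.998, -0.061, -0.0], [-0.0, -0.001, -1.0]]
ft_force: [0.3, -0.1, 0.6]
finger_gap: -0.0004
grasp_force: 0.0
```

drive_effector(plan={"segments": [[0, 0, 0, -0.0414], [0, 0, 0, 0], [0, 0, 0, 0]]})

```text
clock: 2.8
position: [0.4994, 0.1497, 0.2388]
ee_rot: [[-0.06, 0.998, -0.001], [0.998, 0.06, -0.0], [-0.0, -0.001, -1.0]]
ft_force: [0.4, 0.2, -0.0]
finger_gap: 0.0
grasp_force: 0.0
```

Converted, 0.05 m / 0.5 = 0.1.

```bash
cat > snap.py <<'E'
import sys,json
from h import *
n=sys.argv[1];i=vision.camera_info("wrist");im=vision.read_camera("wrist")
cv2.imwrite(f"pics/{n}.png",im[:,:,::-1]);json.dump({k:np.array(v).tolist() for k,v in i.items()},open(f"pics/{n}.json","w"))
E
python3 snap.py w1
```

drive_effector(plan={"segments": [[0, 0.1, 0, 0], [0, 0.1, 0, 0], [0, 0, 0, 0], [0, 0, 0, 0]]}, lines="1,2")

```text
clock: 3.25
position: [0.5996, 0.1558, 0.2362]
```

```bash
python3 snap.py w2
```

```text
(no output)
```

View pics/w1.png

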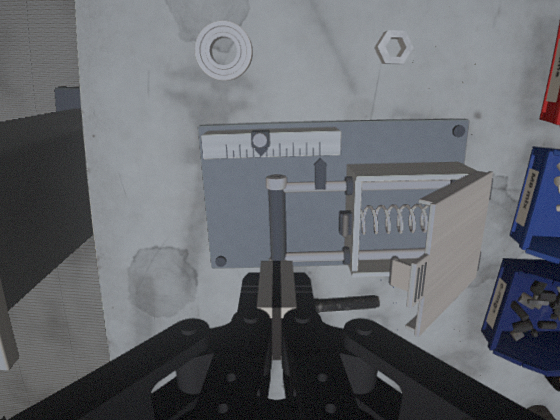

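View pics/w2.png

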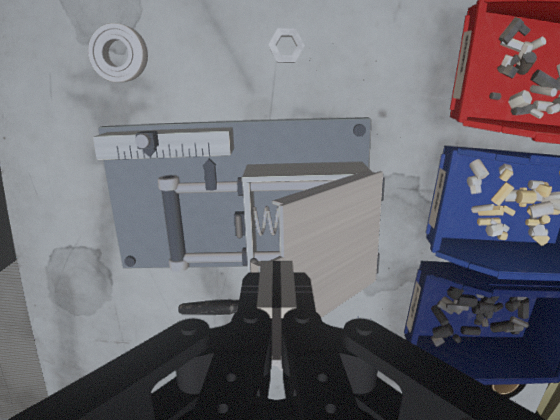

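w1/w2: slide pointer tip at (320,158)/(210,157), rider tip near (262,155)/(148,153). The front +y corner of the guard is at (428,202)/(279,203), and the tab sits near (402,275) in w1. Next I'll triangulate, after looking at a zoomed crop.

```bash
python3 - <<'E'
from h import *
import json
a=cv2.imread("pics/w1.png");b=cv2.imread("pics/w2.png")
A=cv2.resize(a[115:345,195:505],(800,593),interpolation=cv2.INTER_CUBIC)
B=cv2.resize(b[110:280,90:390],(800,453),interpolation=cv2.INTER_CUBIC)
cv2.imwrite("pics/c1.png",A)
np.set_printoptions(precision=4,suppress=True)
i=json.load(open("pics/w1.json"));j=json.load(open("pics/w2.json"))
for n,p,q in[("base+y hinge",(468,119),(370,118)),("base+y front",(200,125),(100,126)),("base-y front",(211,269),(122,268)),
 ("slide tip",(320,158),(210,157)),("rider tip",(262,156),(148,154)),("bar +y end",(277,177),(169,179)),
 ("guard front+y",(428,202),(279,203)),("guard rear+y",(493,173),(382,173))]:
    print(n,*tri([ray(i,p),ray(j,q)]))
for p in [(402,275)]: print([onz(i,p,z) for z in(.12,.13,.14,.15)])
E
```

```text
base+y hinge [0.6846 0.2074 0.0074] [np.float64(0.00018940319623520844), np.float64(0.00018940319623509695)]
base+y front [0.4221 0.1841 0.0082] [np.float64(0.0001480853487071471), np.float64(0.0001480853487071625)]
base-y front [0.4339 0.0288 0.0099] [np.float64(0.00035455225066257935), np.float64(0.00035455225066260087)]
slide tip [0.5372 0.1656 0.0399] [np.float64(0.000636511061703576), np.float64(0.0006365110617035463)]
rider tip [0.4849 0.1674 0.0532] [np.float64(0.0011924927346876463), np.float64(0.0011924927346876192)]
bar +y end [0.4994 0.1442 0.0408] [np.float64(0.0006600240385168921), np.float64(0.0006600240385169448)]
guard front+y [0.5998 0.1601 0.1394] [np.float64(3.2233061507512606e-05), np.float64(3.2233061507525684e-05)]
guard rear+y [0.6861 0.1678 0.0672] [np.float64(1.7774465694702266e-05), np.float64(1.7774465694765326e-05)]
[array([0.5999, 0.0936, 0.12  ]), array([0.5957, 0.099 , 0.13  ]), array([0.5915, 0.1045, 0.14  ]), array([0.5873, 0.11  , 0.15  ])]
```

View pics/c1.png

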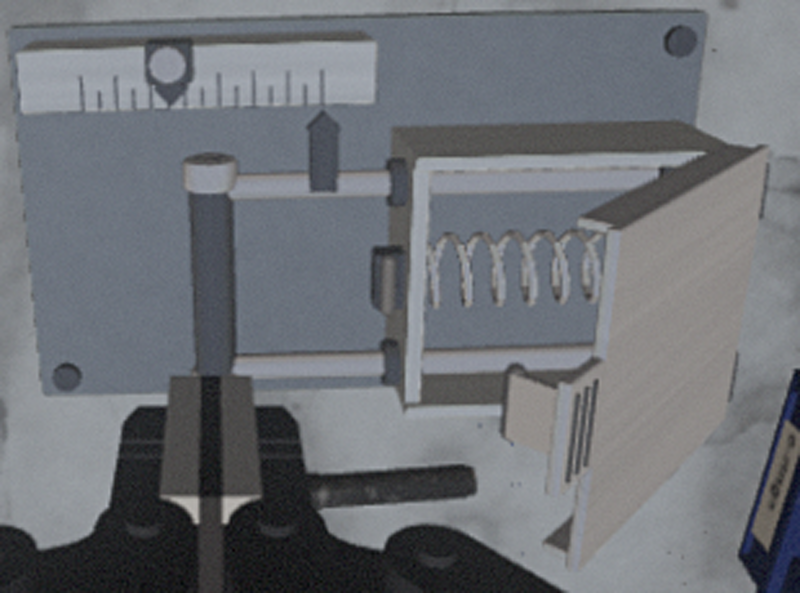

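c1: rider tip at full-frame (261,156), slide tip (320,158). The ribbed tab is at crop (550–600, 365–490) with a tongue hanging under it. I'll check the guard angle by projecting the points.

```bash
cat >> h.py <<'E'
O=np.array([.5727,.1048,0]);yaw=.083
R=np.array([[np.cos(yaw),-np.sin(yaw),0],[np.sin(yaw),np.cos(yaw),0],[0,0,1]])
def W(x,y,z): return O+R@np.array([x,y,z])
def G(t,r,y,h): return W(.118-r*np.cos(t)-h*np.sin(t),y,.061+r*np.sin(t)+h*np.cos(t))
E
python3 - <<'E'
from h import *
import json
np.set_printoptions(precision=1,suppress=True)
i=json.load(open("pics/w1.json"))
f=lambda p:(proj(i,p)-[195,115])*2.58
for t in(.6,.66,.72,.78):
    print(t,"tab",*[f(G(t,r,y,.004)) for r,y in((.116,.017),(.138,.017),(.138,-.017),(.116,-.017))],"sheet",f(G(t,.117,.053,.003)),f(G(t,.117,-.053,.003)))
    for z in [0]: print(G(t,.127,0,.004)*1000,G(t,.138,0,.004)*1000)
E
```

```text
0.6 tab [533.6 335.3] [481.4 356.8] [471.9 465.9] [522.5 440.7] sheet [544.2 213. ] [510.  541.8]
[583.6 105.7 136. ] [574.5 105.  142.2]
0.66 tab [553.7 343.4] [505.6 367.5] [494.7 478.5] [541.5 450.3] sheet [565.9 219.2] [528.2 552.7]
[587.9 106.1 142. ] [579.2 105.3 148.8]
0.72 tab [575.4 351.3] [532.  378.1] [519.6 490.9] [562.  459.6] sheet [589.3 225.3] [547.8 563.3]
[592.5 106.4 147.7] [584.3 105.8 155. ]
0.78 tab [598.5 359. ] [560.6 388.4] [546.6 502.9] [583.9 468.6] sheet [614.3 231.2] [568.7 573.5]
[597.5 106.9 153.2] [589.7 106.2 160.9]
```

Guard angle is about 0.78 rad, with the tab centre near (0.597, 0.1065, 0.153). I'll move above it.

Converted, 0.03 m / 0.5 = 0.06, 0.025 m / 0.5 = 0.05, -0.023 rad / 3.1416 = -0.0073.

drive_effector(plan={"segments": [[-0.049, -0.009, 0, -0.0073], [-0.049, -0.009, 0, 0], [0, 0, 0.06, 0], [0, 0, 0.05, 0], [0, 0, 0, 0], [0, 0, 0, 0]]}, aperture=0)

```text
clock: 3.9
position: [0.5931, 0.1067, 0.1861]
ee_rot: [[-0.086, 0.996, 0.001], [0.996, 0.086, 0.0], [0.0, 0.001, -1.0]]
ft_force: [0.9, 1.0, 1.0]
finger_gap: 0.0002
grasp_force: 0.0
```

Converted, 0.018 m / 0.5 = 0.036, 0.008 m / 0.5 = 0.016.

drive_effector(plan={"segments": [[0, -0.01, 0.036, 0], [0, -0.01, 0.036, 0], [0, -0.008, 0.016, 0], [0, -0.008, 0.016, 0], [0, -0.007, 0.016, 0], [0, 0, 0, 0]]})

```text
clock: 4.5
position: [0.5721, 0.1047, 0.1238]
ee_rot: [[-0.086, 0.996, -0.001], [0.996, 0.086, -0.0], [0.0, -0.001, -1.0]]
ft_force: [-0.2, 0.8, 0.1]
finger_gap: 0.0002
grasp_force: 0.0
```

drive_effector(plan={"segments": [[0, -0.005, 0.017, 0], [0, -0.005, 0.017, 0], [0, -0.004, 0.018, 0], [0, 0, 0, 0]]})

```text
clock: 4.9
position: [0.5641, 0.1039, 0.096]
ee_rot: [[-0.086, 0.996, -0.004], [0.996, 0.086, -0.0], [0.0, -0.004, -1.0]]
ft_force: [-0.7, -0.4, 0.6]
finger_gap: 0.0002
grasp_force: 0.0
```

Converted, 0.005 m / 0.5 = 0.01, 0.002 m / 0.5 = 0.004.

drive_effector(plan={"segments": [[0, -0.002, 0.01, 0], [0, -0.002, 0.01, 0], [0, 0, 0.01, 0], [0, 0, 0.004, 0], [0, 0, 0, 0]]})

```text
clock: 5.4
position: [0.5637, 0.1039, 0.0816]
ee_rot: [[-0.086, 0.996, 0.0], [0.996, 0.086, -0.0], [-0.0, 0.0, -1.0]]
ft_force: [-1.6, -0.2, 1.9]
finger_gap: 0.0002
grasp_force: 0.8
```

drive_effector(plan={"segments": [[0, 0, 0.006, 0], [0, 0, 0.004, 0], [0, 0, 0.002, 0], [0, 0, 0.002, 0], [0, 0, 0, 0]]})

```text
clock: 5.9
position: [0.5638, 0.1039, 0.0737]
ee_rot: [[-0.086, 0.996, -0.0], [0.996, 0.086, 0.0], [0.0, -0.0, -1.0]]
ft_force: [-0.1, -0.1, 0.1]
finger_gap: 0.0002
grasp_force: 0.0
```

```bash
python3 - <<'E'
from h import *
a=vision.read_camera("side");cv2.imwrite("pics/s2.png",cv2.resize(a[160:260,205:355,::-1],(800,533),interpolation=cv2.INTER_CUBIC))
E
```

```text
(no output)
```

View pics/s2.png

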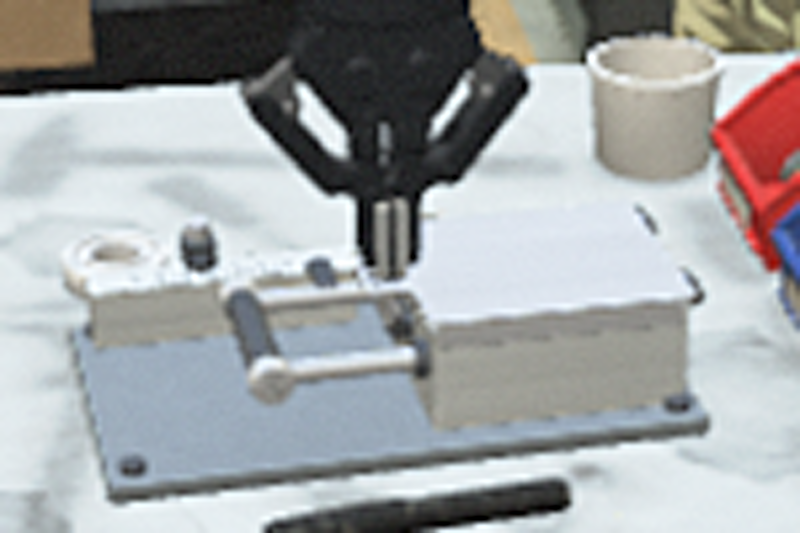

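s2: the guard lies nearly level on the trough with the fingers on the tab (385,270), tip height 65.7 mm. I'll press until a hard stop is felt.

Converted, 0.001 m / 0.5 = 0.002.

drive_effector(plan={"segments": [[0, 0, 0.002, 0], [0, 0, 0.002, 0], [0, 0, 0, 0]]})

```text
clock: 6.25
position: [0.5639, 0.1039, 0.073]
ee_rot: [[-0.086, 0.996, 0.001], [0.996, 0.086, 0.0], [-0.0, 0.001, -1.0]]
ft_force: [-1.5, 1.2, 3.8]
finger_gap: 0.0
grasp_force: 1.9
```

drive_effector(plan={"segments": [[0, 0, 0.002, 0], [0, 0, 0.002, 0], [0, 0, 0, 0]]})

```text
clock: 6.55
position: [0.564, 0.1039, 0.0727]
ee_rot: [[-0.086, 0.996, 0.001], [0.996, 0.086, -0.0], [-0.0, 0.001, -1.0]]
ft_force: [-3.5, -0.4, 10.7]
finger_gap: -0.0001
grasp_force: 5.3
```

Converted, 0.001 m / 0.5 = 0.002.

drive_effector(plan={"segments": [[0, 0, 0.002, 0], [0, 0, 0.002, 0], [0, 0, 0, 0]]})

```text
clock: 6.85
position: [0.564, 0.1039, 0.0725]
ee_rot: [[-0.086, 0.996, 0.002], [0.996, 0.086, -0.0], [-0.0, 0.002, -1.0]]
ft_force: [-7.5, -1.1, 17.4]
finger_gap: 0.0003
grasp_force: 8.6
```

drive_effector(plan={"segments": [[0, 0, -0.04, 0], [0, 0, -0.06, 0], [0, 0, -0.06, 0], [0, 0, -0.04, 0], [0, 0, 0, 0]]}, aperture=0.055)

```text
clock: 7.35
position: [0.5662, 0.104, 0.1722]
ee_rot: [[-0.086, 0.996, 0.008], [0.996, 0.086, 0.001], [-0.0, 0.008, -1.0]]
ft_force: [0.3, 0.7, -0.9]
finger_gap: 0.0549
grasp_force: 0.0
```

```bash
python3 snap.py w3
```

```text
(no output)
```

View pics/w3.png

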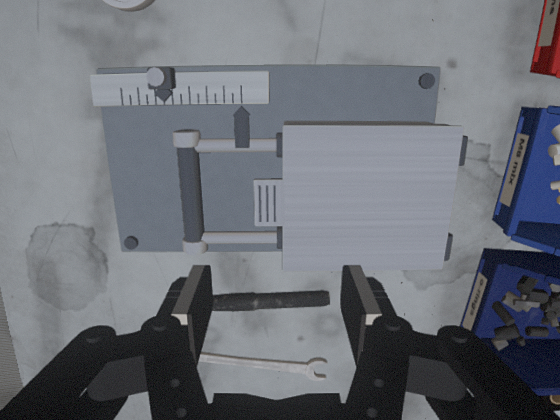

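w3: guard shut, its corners at (283,122)–(467,127)–(443,270)–(283,270). Bar runs from (187,133) to (195,248), slide tip (242,107), rider tip (164,101).

```bash
python3 - <<'E'
from h import *
import json
np.set_printoptions(precision=4,suppress=True)
i,j,k=[json.load(open(f"pics/w{n}.json")) for n in(1,2,3)]
inv=lambda p:R.T@(p-O)
for n,a,b,c in[("tip",(320,158),(210,157),(242,107)),("rider",(261,156),(148,154),(164,101)),("bar+y",(277,177),(169,179),(187,132))]:
    p,e=tri([ray(i,a),ray(j,b),ray(k,c)]);print(n,p,inv(p),np.array(e))
for a in[(187,132),(195,249),(191,191)]:p=onz(k,a,.047);print(p,inv(p))
for n,P in[("guard front +-y, tab front",(283,122)),("",(283,270)),("",(254,202))]: p=onz(k,P,.064);print(n,inv(p))
s=monitor.state();print(inv(s["position"]))
E
```

```text
tip [0.5371 0.1652 0.039 ] [-0.0305  0.0631  0.039 ] [0.0005 0.0008 0.0004]
rider [0.4838 0.1659 0.0474] [-0.0835  0.0683  0.0474] [0.0009 0.0017 0.0009]
bar+y [0.4994 0.1444 0.0412] [-0.0697  0.0456  0.0412] [0.0006 0.0007 0.0001]
[0.5006 0.1454 0.047 ] [-0.0685  0.0465  0.047 ]
[0.5078 0.0563 0.047 ] [-0.0687 -0.0429  0.047 ]
[0.5041 0.1028 0.047 ] [-0.0685  0.0037  0.047 ]
guard front +-y, tab front [-0.0024  0.0552  0.064 ]
 [-0.0014 -0.0516  0.064 ]
 [-0.0218  0.001   0.064 ]
[-0.0076 -0.0002  0.1699]
```

Converted, -0.031 m / 0.5 = -0.062, 0.03 m / 0.5 = 0.06.

drive_effector(plan={"segments": [[0, -0.062, 0, 0], [0, -0.062, 0, 0], [0, 0, 0, 0], [0, 0, 0.06, 0], [0, 0, 0.06, 0], [0, 0, 0, 0], [0, 0, 0, 0]]}, aperture=0.04)

```text
clock: 8.1
position: [0.5011, 0.0985, 0.1069]
ee_rot: [[-0.086, 0.996, -0.003], [0.996, 0.086, -0.0], [0.0, -0.003, -1.0]]
ft_force: [0.6, 0.5, 0.2]
finger_gap: 0.0398
grasp_force: 0.0
```

```bash
python3 snap.py w4; python3 -c "
from h import *
s=monitor.state();print(R.T@(s['position']-O),proj(vision.camera_info('wrist'),W(-.0692,0,.048)))"
```

```text
[-0.07061416 -0.00039386  0.10852168] [280.25066271 230.26214699]
```

Converted, 0.03 m / 0.5 = 0.06, 0.01 m / 0.5 = 0.02.

drive_effector(plan={"segments": [[0, 0.002, 0.06, 0], [0, 0, 0.06, 0], [0, 0, 0.02, 0], [0, 0, 0.016, 0], [0, 0, 0, 0]]}, aperture=0.04)

```text
clock: 8.65
position: [0.5034, 0.0987, 0.0307]
ee_rot: [[-0.086, 0.996, 0.0], [0.996, 0.086, -0.0], [-0.0, 0.0, -1.0]]
ft_force: [-0.3, -0.1, 0.3]
finger_gap: 0.04
grasp_force: 0.0
```

drive_effector(plan={"segments": [[0, 0, 0, 0], [0, 0, 0, 0], [0, 0, 0, 0], [0, 0, 0, 0]]}, aperture=0)

```text
clock: 9.05
position: [0.5035, 0.0987, 0.0323]
ee_rot: [[-0.086, 0.996, 0.001], [0.996, 0.086, -0.0], [-0.0, 0.001, -1.0]]
ft_force: [-2.7, -0.9, 6.3]
finger_gap: 0.0139
grasp_force: 58.6
```

```bash
python3 snap.py w5
```

```text
(no output)
```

View pics/w5.png

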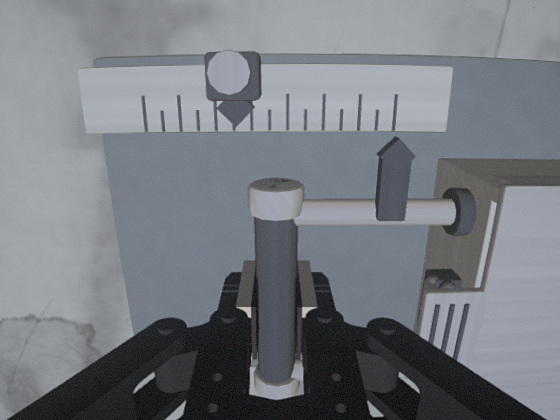

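w5: bar gripped at image centre. Slide tip (396,138), rider tip (236,124).

Converted, -0.005 m / 0.5 = -0.01.

```bash
python3 - <<'E'
from h import *
import json
np.set_printoptions(precision=4,suppress=True)
I=[json.load(open(f"pics/w{n}.json")) for n in(1,2,3,5)]
inv=lambda p:R.T@(p-O)
for n,P in[("tip",[(320,158),(210,157),(242,107),(396,138)]),("rider",[(261,156),(148,154),(164,101),(236,124)])]:
    r=[ray(i,p) for i,p in zip(I,P)];
    for m in([0,1,2,3],[2,3],[0,3]):
        p,e=tri([r[q] for q in m]);print(n,inv(p),np.array(e))
for z in(.038,.041,.044):print(z,inv(onz(I[3],(396,138),z)),inv(onz(I[3],(236,124),z)))
E
```

```text
tip [-0.0302  0.0634  0.041 ] [0.0004 0.001  0.0005 0.0004]
tip [-0.0303  0.0631  0.0421] [0.0002 0.0002]
tip [-0.0308  0.0636  0.0438] [0. 0.]
rider [-0.0834  0.0683  0.0477] [0.0009 0.0017 0.0009 0.0001]
rider [-0.0837  0.0677  0.0442] [0.0002 0.0002]
rider [-0.0829  0.0688  0.0538] [0.0003 0.0003]
0.038 [-0.0289  0.0627  0.038 ] [-0.0843  0.0671  0.038 ]
0.041 [-0.0299  0.0632  0.041 ] [-0.084   0.0675  0.041 ]
0.044 [-0.0309  0.0636  0.044 ] [-0.0837  0.0678  0.044 ]
```

drive_effector(plan={"segments": [[0, -0.01, 0, 0], [0, -0.01, 0, 0], [0, -0.01, 0, 0], [0, -0.01, 0, 0], [0, -0.01, 0, 0], [0, 0, 0, 0]]})

```text
clock: 9.7
position: [0.4822, 0.0967, 0.0323]
ee_rot: [[-0.086, 0.996, 0.01], [0.996, 0.086, 0.001], [-0.0, 0.01, -1.0]]
ft_force: [8.7, -0.2, -1.8]
finger_gap: 0.0138
grasp_force: 58.8
```

Converted, -0.005 m / 0.5 = -0.01, -0.003 m / 0.5 = -0.006.

drive_effector(plan={"segments": [[0, -0.01, 0, 0], [0, -0.01, 0, 0], [0, -0.01, 0, 0], [0, -0.01, 0, 0], [0, -0.01, 0, 0], [0, -0.006, 0, 0], [0, 0, 0, 0], [0, 0, 0, 0]]})

```text
clock: 10.5
position: [0.4562, 0.0944, 0.0323]
ee_rot: [[-0.086, 0.996, 0.013], [0.996, 0.086, 0.001], [-0.0, 0.014, -1.0]]
ft_force: [10.8, 0.9, -6.0]
finger_gap: 0.0138
grasp_force: 59.0
```

```bash
python3 snap.py w6; python3 -c "
import cv2;a=cv2.imread('pics/w6.png')[20:260,150:470];cv2.imwrite('pics/c6.png',cv2.resize(a,(800,600),interpolation=cv2.INTER_CUBIC))"
```

```text
(no output)
```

View pics/c6.png

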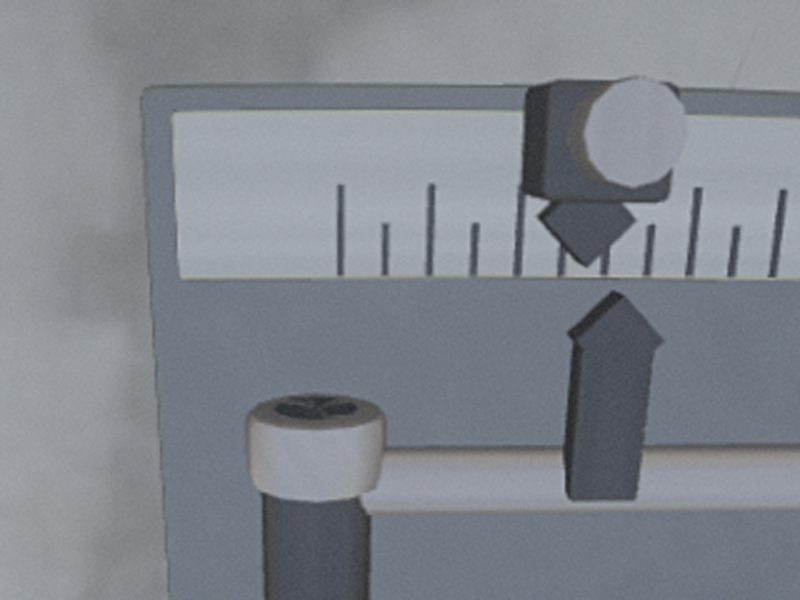

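c6: slide tip at full-frame (396,136.4), rider tip (385.2,126.4), so only a few mm remain.

```bash
python3 - <<'E'
from h import *
import json
np.set_printoptions(precision=4,suppress=True)
I=[json.load(open(f"pics/w{n}.json")) for n in(1,2,3,4,5,6)]
inv=lambda p:R.T@(p-O)
P=[(261,156),(148,154),(164,101),None,(236,124),(385.2,126.4)]
r=[ray(i,p) if p else None for i,p in zip(I,P)]
for m in([4,5],[2,4,5],[0,5],[2,5],[0,1,2,4,5]):
    p,e=tri([r[q] for q in m]);print(m,inv(p),np.array(e))
for z in(.038,.041,.044,.047,.05):print(z,inv(onz(I[5],(396,136.4),z)),inv(onz(I[5],(385.2,126.4),z)))
# automatic tip check: dark mask
for n in(5,6):
    g=cv2.cvtColor(cv2.imread(f"pics/w{n}.png"),cv2.COLOR_BGR2GRAY);print(n)
    for row in ([126,128,130,132,134,136,138,140,142,144,148] if n==5 else [118,120,122,124,126,128,130,134,135,136,137,138,140,142,144,148]):
        lo,hi=((200,430) if n==5 else (366,420));x=np.where(g[row,lo:hi]<75)[0]+lo
        print(row,(x.min(),x.max(),len(x)) if len(x) else None)
E
```

```text
[4, 5] [-0.0833  0.0678  0.0474] [0.0004 0.0004]
[2, 4, 5] [-0.0832  0.0677  0.0467] [0.0002 0.0005 0.0004]
[0, 5] [-0.0834  0.0674  0.0479] [0. 0.]
[2, 5] [-0.0831  0.0675  0.0467] [0.0001 0.0001]
[0, 1, 2, 4, 5] [-0.0834  0.0681  0.0476] [0.0007 0.0019 0.0008 0.0002 0.0007]
0.038 [-0.0763  0.0629  0.038 ] [-0.0804  0.0663  0.038 ]
0.041 [-0.0773  0.0633  0.041 ] [-0.0813  0.0666  0.041 ]
0.044 [-0.0783  0.0637  0.044 ] [-0.0823  0.067   0.044 ]
0.047 [-0.0793  0.0642  0.047 ] [-0.0832  0.0674  0.047 ]
0.05 [-0.0803  0.0646  0.05  ] [-0.0841  0.0677  0.05  ]
5
126 None
128 None
130 None
132 None
134 None
136 None
138 (np.int64(393), np.int64(398), 6)
140 (np.int64(391), np.int64(397), 7)
142 (np.int64(389), np.int64(394), 6)
144 (np.int64(387), np.int64(392), 6)
148 (np.int64(383), np.int64(388), 6)
6
118 (np.int64(374), np.int64(377), 4)
120 (np.int64(376), np.int64(409), 4)
122 (np.int64(379), np.int64(392), 3)
124 (np.int64(381), np.int64(409), 4)
126 (np.int64(391), np.int64(391), 1)
128 (np.int64(374), np.int64(408), 3)
130 None
134 None
135 None
136 (np.int64(395), np.int64(395), 1)
137 (np.int64(394), np.int64(397), 4)
138 (np.int64(393), np.int64(399), 7)
140 (np.int64(390), np.int64(400), 9)
142 (np.int64(388), np.int64(395), 8)
144 (np.int64(386), np.int64(392), 7)
148 (np.int64(382), np.int64(388), 7)
```

Converted, -0.0025 m / 0.5 = -0.005.

drive_effector(plan={"segments": [[0, -0.005, 0, 0], [0, -0.005, 0, 0], [0, 0, 0, 0], [0, 0, 0, 0]]})

```text
clock: 10.95
position: [0.4516, 0.094, 0.0323]
ee_rot: [[-0.086, 0.996, 0.014], [0.996, 0.086, 0.001], [-0.0, 0.014, -1.0]]
ft_force: [12.2, 1.1, -5.5]
finger_gap: 0.0142
grasp_force: 59.0
```

```bash
python3 snap.py w7; python3 -c "
import cv2;a=cv2.imread('pics/w7.png')[90:180,330:450];cv2.imwrite('pics/c7.png',cv2.resize(a,(800,600),interpolation=cv2.INTER_CUBIC))"
```

```text
(no output)
```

View pics/c7.png

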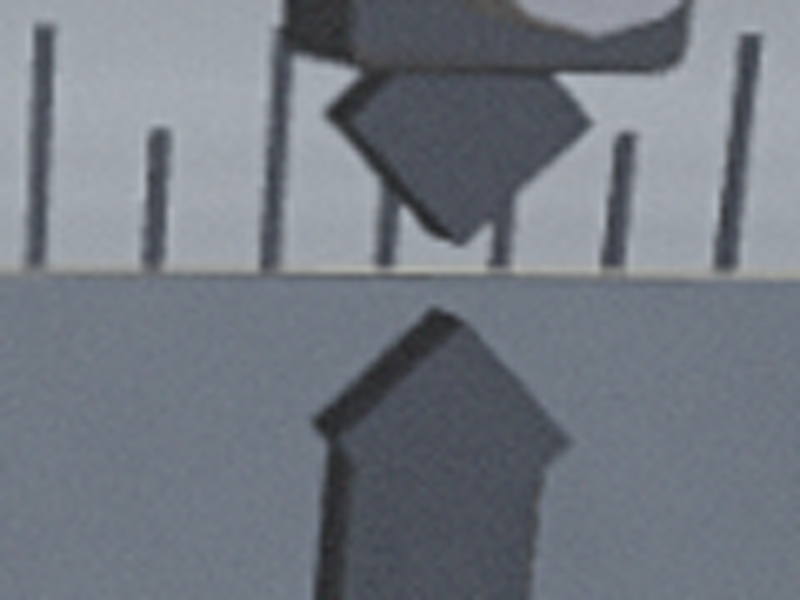

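c7: slide's top-face tip at full-frame (399.0,138.3), rider's (399.0,126.4), nearly tip to tip. I'll compute the residual.

```bash
python3 - <<'E'
from h import *
import json
np.set_printoptions(precision=4,suppress=True)
i=json.load(open("pics/w7.json"));inv=lambda p:R.T@(p-O)
for z in(.041,.043,.045,.047):print(z,inv(onz(i,(399,138.3),z)),inv(onz(i,(399,126.4),z)))
# graduation edge line direction check
for z in(.04,):print(inv(onz(i,(330+750/6.667,90+35/6.667),z)),inv(onz(i,(330+727/6.667,90+268/6.667),z)))
I=[json.load(open(f"pics/w{n}.json")) for n in(1,3,5,6)]
p,e=tri([ray(k,q) for k,q in zip(I+[i],[(261,156),(164,101),(236,124),(385.2,126.4),(399,126.4)])]);print(inv(p),e)
a=cv2.imread("pics/w5.png")[95:185,190:310];b=cv2.imread("pics/w5.png")[95:185,340:460]
cv2.imwrite("pics/c5.png",cv2.resize(np.vstack([a,b]),(800,1200),interpolation=cv2.INTER_CUBIC)[::2,::1])
E
```

```text
0.041 [-0.0808  0.0626  0.041 ] [-0.0812  0.0667  0.041 ]
0.043 [-0.0815  0.0629  0.043 ] [-0.0819  0.0669  0.043 ]
0.045 [-0.0822  0.0632  0.045 ] [-0.0826  0.0671  0.045 ]
0.047 [-0.0829  0.0635  0.047 ] [-0.0833  0.0674  0.047 ]
[-0.0668  0.0772  0.04  ] [-0.0665  0.0655  0.04  ]
[-0.0833  0.0676  0.0469] [np.float64(0.00039659094750403215), np.float64(0.00026811028621379144), np.float64(0.0006177478283101782), np.float64(0.00020888046427816026), np.float64(0.0001659749071275732)]
```

Converted, -0.0007 m / 0.5 = -0.0014.

drive_effector(plan={"segments": [[0, -0.0014, 0, 0], [0, 0, 0, 0], [0, 0, 0, 0], [0, 0, 0, 0], [0, 0, 0, 0]]})

```text
clock: 11.5
position: [0.451, 0.0939, 0.0323]
ee_rot: [[-0.086, 0.996, 0.014], [0.996, 0.086, 0.001], [-0.0, 0.014, -1.0]]
ft_force: [12.8, 0.6, -6.1]
finger_gap: 0.0138
grasp_force: 58.9
```

```bash
python3 -c "
from rig import robot, vision, order, monitor
print(monitor.state()['position'],monitor.state()['finger_gap']);print(order.close_job())"
```

```text
[0.45104594 0.09392157 0.03232649] 0.013798270860401501
the job is handed in; nothing more can be done
None
```

The job is handed in at 11.5 s: the guard was pressed to its hard stop (17 N) and seen flat before the pull. The slide is held in the grip with its pointer within about 0.5 mm of the rider's by my estimate (last 0.7 mm not re-imaged). I viewed 11 pictures, one over the limit of 10.

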